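# Feed a sweet mould along the fence of a depositing jig with a push stick

## Robot

A 6-joint arm with a two-finger parallel gripper is mounted at the origin on a cart in front of the work surface, level with it; the furniture and walls round the work are solid. World frame = base frame: x ahead of the robot, y to its left, z up, the work surface at z = 0. Lengths are in m, angles in rad, forces in N, time in s.
With the tool pointing down it reaches from about 0.375 to 0.9 m from the base axis. Payload 3.1 kg.
Tool frame: the origin (TCP) lies between the finger pads; the fingertips stand manip.finger_overhang ahead of it and the grasp point (between the pads) lies 5 mm behind it (manip.finger_overhang is the distance from the TCP to the fingertips, in m); z points along the fingers, y is the line along which they close (so a half turn about z gives the same grasp; the last joint's range is limited). The gripper opens to 85 mm and grips with 20 to 120 N. Pads are 22 mm wide; open, the fingers measure 114 mm over their backs; the gripper's body (76 mm by 85 mm) begins 54 mm behind the grasp point. The pads swing forward as they close: fully open they stand 13 mm farther back than shut.
Start: joints at [-1.28, 0.527, 1.433, -0, 1.181, -0.178], TCP at [0.282, -0.558, 0.245] pointing down, gripper open.
Joint ranges: [-3.08, 3.08], [-0.75, 2.2], [0.22, 2.44], [-1.43, 4.57], [0, 2.65], [-2.85, 2.85]. Speed limits (rad/s): [2.79, 2.79, 3.14, 3.14, 3.14, 3.14].

## Interface

Orientations are given as a unit quaternion [x, y, z, w].
In Python, from station import manip gives the robot as it stands.
- The arm moves only by the tool drive_tool, never from a script. Its argument "plan" is a list of rows, each a list of 7 numbers: the shift along the tool's x, y, z in m, then the turn, a rotation vector about the tool's x, y, z in degrees, then the opening, from -1 (shut) to 1 (fully open). In form: [[x, y, z, wx, wy, wz, gripper], ...]. A call has 1 to 10 rows; each row shifts and turns the commanded pose from where the row before left it, along the tool's axes as they then stand; what a row does not reach is not made up. A row lasts 1/10 s, in which the tool goes at most 50 mm and 8.59 degrees, less where a joint would pass 70% of its speed; a pose out of reach is approached as far as the arm can. A call is refused whole if a number of a shift passes 0.05 or a number of a turn 8.59, either way. A call with a gripper value outside its range is refused whole. The fingers move at their own pace and stop on an object; "newtons" is the grip in N (left out, the last holds). Time passes only in rows, so rows that do not move let the fingers close. It gives the time, the measured TCP pose, the force, the opening and the grip force at its end, in the units of the state.
- manip.sense(): the state, without advancing time (a new reading comes with each control period).
- manip.snapshot(name): name is "side" or "top"; returns a dict with "image" (384x512x3 uint8, red, green, blue), "z_map" (384x512 float32, m along the optical axis (not along the pixel's ray), 0 where there is no reading), "fov_y" (degrees; the focal length in pixels is half the picture's height over the tangent of half this angle, whatever the lens; pixels are square), "cx", "cy" (the principal point, pixels), "extrinsics" (4x4, takes a point from camera to world coordinates). Camera axes: x right, y up, looking along -z (the intrinsics and any distortion apply to the point x, -y, -z); pixel columns grow to the right and rows downward; lengths in m; the calibration is good to about 2 mm. A picture is of the moment at which its call begins.
- manip.sign_off(): hands the job in; it is judged then, once.
The state is a dict: "t": time; "q": joint angles; "qd": joint speeds; "tau": joint torques, N m; "tcp_pos": TCP position; "tool_rot": TCP orientation; "force": force on the tool from outside, world axes, zero at the start; "ft_torque": the same for the moment, N m; "finger_gap": opening from 0.0 (shut) to 1.0 (fully open); "gripper_force": force on a finger pad.
Only numpy, scipy, OpenCV 4.12 (cv2) and the standard library are available. Lean on these libraries where they do the work, as an engineer would, in place of code of your own. Each camera call takes 0.05 s, during which the arm holds its last target. There are 200 camera calls.

## Task

Take the notched push stick by its handle and use it to press the wooden mould flush against the fence of the depositing jig, then feed it along the fence, under the dosing bridge, until it is pressed home against the end stop. Keep it flush and lightly pressed on the fence (a few newtons, never more than 12 on fence or stop) from before it enters the bridge until it is home and given a firm push of about 5 N there, and keep the hand itself off the mould. Then lay the stick flat on the worktable, off the jig, let go, and leave the mould home and the other things undisturbed.

Things in the scene. Friction and masses are not known exactly. Their poses are not given: they have to be found in the camera images.
- jig: the depositing jig, fixed to the table: a light wooden board 160 x 440 mm, 12 mm thick, with fence, stop and dosing bridge. y = feed direction along the board, x = across it towards the fence, z up. Origin at table height; the board spans x -80..80, y -230..210 mm
- bridge (a point): under the middle of the dosing bridge, on the board top (jig x 0, y 85, z 12 mm), axes as the jig: an aluminium portal 36 mm wide along y, opening from x -64 to 64 mm and 88 mm high, with a steel nozzle in its middle whose tip hangs 42 mm above the board; the bridge with nozzle is 140 mm high in all
- fence: the straight aluminium fence rail fixed along the far long side of the board, 20 mm thick, 26 mm high above the board, as long as the board (440 mm). Same origin and axes as the jig; its guiding face is the plane x = 30 mm and faces -x. Rigid
- end_stop: the aluminium stop bar at the feed end of the board, 22 mm high above the board, across the board from x = -56 to 29 mm. Same origin and axes as the jig; its face is the plane y = 190 mm and faces -y. Rigid
- feed_home (a point): the corner where fence face, stop face and board top meet (jig frame x 30, y 190, z 12 mm), axes as the jig: the fence side of the mould must run along x = 0, its front end must come to y = 0. The bridge covers y = -123 to -87 mm here
- mould: loose wooden sweet mould, a plain block 55 x 210 x 24 mm with three hollows in its top, 0.18 to 0.45 kg. Origin at the centre of its underside; y along its length towards the feed end, x towards the fence. It starts flat on the board, before the bridge, 8 to 24 mm off the fence (at its centre) and up to 0.07 rad askew
- mould_front (a point): the mould's lower front corner on the fence side (mould x 27.5, y 105 mm)
- mould_tail (a point): the mould's lower rear corner on the fence side (mould x 27.5, y -105 mm)
- push_stick: loose L-notched wooden push stick, 120 g, flat on the table right of the jig. Origin: inner corner of the notch, on the underside; y forward. Tongue ahead of the notch: x -12..0, y 0..125, 18 mm high; its face x = 0 presses on the mould's outer long side. Shoulder (face y = 0, x 0..12) pushes on its rear end. Body behind: x -12..12, y -90..0, 18 mm high; handle on it y -83..-27, top at 56 mm
- stick_grip (a point): middle of the stick's handle, 36 mm above the stick's underside (stick x 0, y -55, z 36 mm): grasp here from above, fingers closing along the stick's x axis (24 mm)
- kitchen_timer: bystander: white kitchen timer 36 x 66 x 62 mm, origin centre of underside
- ring_cutter: bystander: thin steel ring cutter 64 mm across, 34 mm high, origin centre of underside
- tub: bystander: small lidded tub 111 x 70 x 65 mm, origin centre of underside
Not all that is in view belongs to the job. What is shaped like the mould but green is not meant.

How it is judged:
On the way, in this order (a step that is already met when the one before it is completed fails the run):
1. before its front end reaches the bridge, the mould is flush with the fence (both ends within 3 mm) and pressed on it with more than 1 N by the stick (x of each of mould_front, mould_tail in the frame of feed_home above -0.003 m and y of mould_front in the frame of feed_home below -0.123 m and contact force between mould and fence above 1 N and contact force between mould and push_stick above 0.5 N), for 0.1 s.
2. under the bridge, with 30 to 80 mm still to go, the mould is flush with the fence (3 mm) and pressed on it with more than 1 N by the stick (x of each of mould_front, mould_tail in the frame of feed_home above -0.003 m and y of mould_front in the frame of feed_home between -0.08 and -0.03 m and contact force between mould and fence above 1 N and contact force between mould and push_stick above 0.5 N), for 0.1 s.
3. the mould is pressed home on the end stop with more than 3 N by the stick, while flush with the fence (3 mm) and pressed on it with more than 1 N (x of each of mould_front, mould_tail in the frame of feed_home above -0.003 m and y of mould_front in the frame of feed_home above -0.003 m and contact force between mould and end_stop above 3 N and contact force between mould and fence above 1 N and contact force between mould and push_stick above 0.5 N), for 0.2 s.
At the end, for the whole second after the job is handed in: The mould lies flat, its front end within 3 mm of the end stop and both ends of its fence side within 3 mm of the fence; the push stick lies flat on the worktable (underside within 6 mm of it), touching neither jig nor robot; all at rest (x of each of mould_front, mould_tail in the frame of feed_home above -0.003 m and y of mould_front in the frame of feed_home above -0.003 m and linear speed of each of mould, push_stick below 0.01 m/s and angle between mould's own z axis and vertical below 0.05 rad and height (world z) of push_stick below 0.006 m and angle between push_stick's own z axis and vertical below 0.06 rad and contact force between push_stick and jig below 0.05 N).
It fails at once if the mould is pressed on the fence with more than 12 N (contact force between mould and fence above 12 N).
It fails at once if the mould is pressed on the end stop with more than 12 N (contact force between mould and end_stop above 12 N).
It fails at once if once its front end is under or past the bridge, an end of the mould stands more than 4 mm off the fence (y of mould_front in the frame of feed_home above -0.118 m and not (x of each of mould_front, mould_tail in the frame of feed_home above -0.004 m)).
It fails at once if the hand or arm touches the mould (contact force between any of the fingers, the arm and mould above 0.5 N).
It fails at once if the kitchen timer, ring cutter or lidded tub is moved by more than 20 mm (distance of any of kitchen_timer, ring_cutter, tub from where it was at the start of the episode above 0.02 m).
It also fails if it takes over 72 s, if anything falls off the work surface, if the arm or the gripper's body presses on something with over 40 N, if the wrist force passes 120 N, or if a joint passes its speed limit or range.

## Working session

There is one attempt and no reset: what is moved stays moved. The work goes in short steps, Python scripts to look and compute and a tool call to move; the robot and the scene stay as the last step left them, time stands still between calls to the robot, and variables do not carry over. Pictures are saved under pics/ and viewed, at most 10 in all, crops included, and the job is handed in when it is done.

Besides the shell and the picture viewer there is one more tool, called as name(argument=value, ...), one argument or row to a line, values as JSON. drive_tool: Moves the arm, as the interface text tells. Its arguments: {"type":"object","properties":{"plan":{"type":"array"},"newtons":{"type":"number"}},"required":["plan"]}

```bash
ls; mkdir -p pics
cat > h.py <<'E'
import numpy as np,cv2
from station import manip
def snap(n):
    s=manip.snapshot(n); s['f']=s['image'].shape[0]/2/np.tan(np.radians(s['fov_y'])/2); return s
def ray(s,u,v):
    T=np.array(s['extrinsics']); d=T[:3,:3]@np.array([(u-s['cx'])/s['f'],-(v-s['cy'])/s['f'],-1]); return T[:3,3],d
def onz(s,u,v,z):
    o,d=ray(s,u,v); return o+d*(z-o[2])/d[2]
def cloud(s):
    h,w=s['z_map'].shape; v,u=np.mgrid[:h,:w]; Z=s['z_map']; T=np.array(s['extrinsics'])
    P=np.stack([(u-s['cx'])/s['f']*Z,-(v-s['cy'])/s['f']*Z,-Z],-1)
    P=P@T[:3,:3].T+T[:3,3]; P[Z==0]=np.nan; return P
E
python3 - <<'E'
from h import *
import pickle
print(manip.sense(),manip.finger_overhang)
for n in('side','top'):
    s=snap(n); print(n,{k:v for k,v in s.items() if k not in('image','z_map')})
    cv2.imwrite(f'pics/{n}0.png',s['image'][...,::-1]); pickle.dump(s,open(f'{n}0.pkl','wb'))
E
```

```text
pics
{'t': 0.0, 'q': array([-1.28050823e+00,  5.28461268e-01,  1.43388596e+00, -1.15899817e-05,
        1.18135711e+00, -1.78518999e-01]), 'qd': array([-6.69640409e-05, -5.12931250e-04, -2.29966943e-03, -7.68433168e-04,
       -3.43148881e-04,  1.58727693e-03]), 'tau': array([ 1.13694712e-04, -4.42353165e+01, -1.78026491e+01, -2.94293341e-04,
        8.44705151e-03,  1.24010208e-05]), 'tcp_pos': array([ 0.28220824, -0.55691243,  0.24434177]), 'tool_rot': array([ 9.72651994e-01,  2.32264900e-01, -6.43248163e-05, -1.05389243e-03]), 'force': array([ 0.82328011, -0.63188225,  0.10033109]), 'ft_torque': array([-0.02152835,  0.02192388, -0.01022268]), 'gripper_force': 0.0, 'finger_gap': 1.0017356327129339} 0.014
side {'fov_y': 51.729815328604296, 'cx': 251.371483693595, 'cy': 186.52224069757384, 'extrinsics': array([[ 9.66229665e-01,  1.69634181e-01, -1.93970304e-01,
         3.48039141e-01],
       [-2.57682011e-01,  6.37430773e-01, -7.26141853e-01,
        -9.07525073e-01],
       [ 4.64162494e-04,  7.51602457e-01,  6.59616200e-01,
         8.92713111e-01],
       [ 0.00000000e+00,  0.00000000e+00,  0.00000000e+00,
         1.00000000e+00]]), 'f': np.float64(396.0255147228987)}
top {'fov_y': 50.443536317001346, 'cx': 256.8064337357747, 'cy': 188.03287322551168, 'extrinsics': array([[ 0.01391038,  0.99465998, -0.10226449,  0.44402468],
       [-0.99987455,  0.01461187,  0.00611362,  0.01955734],
       [ 0.00757525,  0.10216662,  0.99473846,  1.49476564],
       [ 0.        ,  0.        ,  0.        ,  1.        ]]), 'f': np.float64(407.61871862521986)}
```

View pics/side0.png

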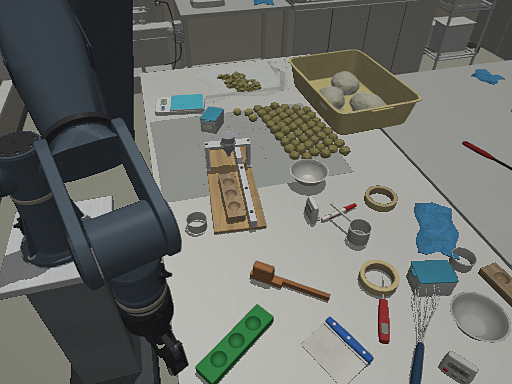

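View pics/top0.png

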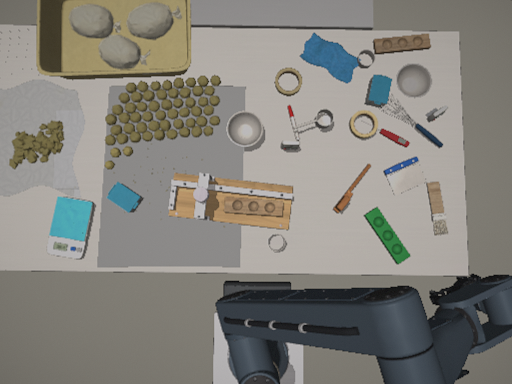

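The side view shows the jig at (235,185) with the brown mould at (232,197) and the push stick at (290,280). The top view shows the mould at (254,205), the bridge at (203,195) and the stick at (352,188). Three things could be the mould: brown block on the jig (254,205), brown block at far right (402,44), and green block (387,235). The one on the jig board before the bridge fits the description, and I'll confirm it in a crop.

Run:
```python
import pickle,cv2,numpy as np
from h import *
t=pickle.load(open('top0.pkl','rb'));s=pickle.load(open('side0.pkl','rb'))
a=cv2.resize(t['image'][165:240,160:380],None,fx=3.6,fy=3.6,interpolation=2)
b=cv2.resize(s['image'][130:305,195:335],None,fx=1.9,fy=1.9,interpolation=2)
im=np.zeros((600,800,3),np.uint8); im[:a.shape[0],:a.shape[1]]=a[:,:800]; 
im[270:600,:266]=b[:330,:266]
c=cv2.resize(s['image'][255:305,245:335],None,fx=5,fy=5,interpolation=2); im[300:550,300:750]=c
cv2.imwrite('pics/crop1.png',im[...,::-1])
P=cloud(t)
for (u,v) in [(352,188),(342,206),(360,178),(366,168),(287,208),(254,205),(200,180),(230,190),(180,215),(320,150)]: print('top',u,v,P[v,u].round(4), t['image'][v,u])
P=cloud(s)
for (u,v) in [(262,268),(290,283),(320,294),(235,215),(240,300)]: print('side',u,v,P[v,u].round(4), s['image'][v,u])
```

```text
top 352 188 [ 0.6015 -0.3378  0.0141] [135  90  58]
top 342 206 [ 0.5325 -0.2917  0.0551] [156 104  65]
top 360 178 [ 0.639  -0.3679  0.0124] [130  90  62]
top 366 168 [ 0.6761 -0.3899  0.0148] [136  89  57]
top 287 208 [ 0.5251 -0.1006  0.0102] [181 146 103]
top 254 205 [0.5336 0.0198 0.0213] [161 135 106]
top 200 180 [0.612  0.2066 0.1029] [188 186 187]
top 230 190 [0.5854 0.1068 0.0366] [192 190 191]
top 180 215 [0.4939 0.2867 0.0172] [183 147 104]
top 320 150 [ 0.7439 -0.2233 -0.0012] [181 174 169]
side 262 268 [ 0.5386 -0.3018  0.0541] [139  96  62]
side 290 283 [ 0.6044 -0.3409  0.0177] [142 100  64]
side 320 294 [ 0.6685 -0.3909  0.0154] [131  92  58]
side 235 215 [ 0.5184 -0.0777  0.0356] [159 138 107]
side 240 300 [ 0.4682 -0.3446 -0.0014] [182 183 176]
```

View pics/crop1.png

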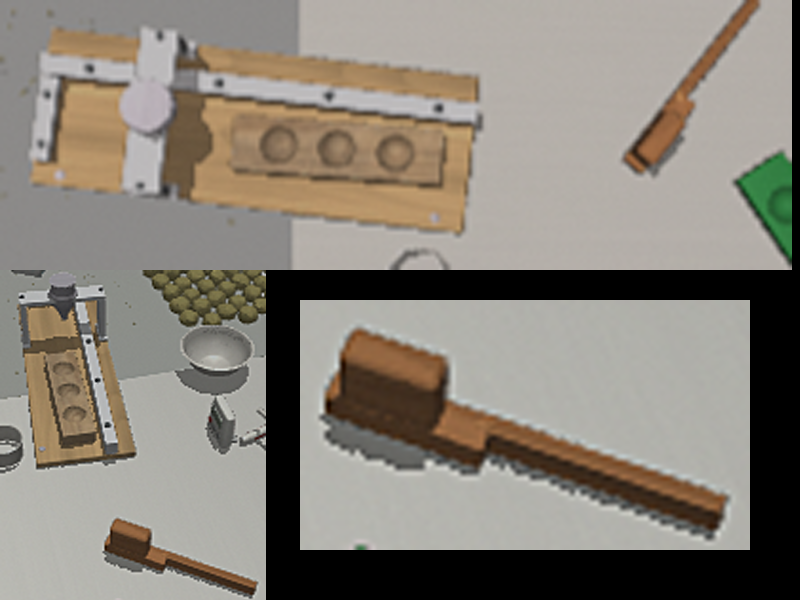

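The crop confirms it: the brown three-hollow block lies on the jig board before the bridge (top view crop (335,150)), and the stick is the L-shaped one with its handle near the robot. Now I'll measure both.

```bash
cat > meas.py <<'E'
from h import *
def satd(s): 
    return cv2.cvtColor(s['image'],cv2.COLOR_RGB2HSV).astype(float)
def cross(p,th):
    """subpixel crossings (pos, sign)"""
    d=p-th; i=np.where(d[:-1]*d[1:]<0)[0]
    return [(float(k+d[k]/(d[k]-d[k+1])),int(np.sign(d[k+1]))) for k in i]
E
python3 - <<'E'
import pickle
from meas import *
t=pickle.load(open('top0.pkl','rb'));s=pickle.load(open('side0.pkl','rb'))
S=satd(t)
np.set_printoptions(linewidth=250)
for u in (182,190,216,222,230,245,260,275,285,290): print(u,S[170:236,u,1].astype(int))
S=satd(s)
for v in (165,175,190,205,220): print('side',v,S[v,200:275,1].astype(int))
# stick mask
for n,c,(x0,y0,x1,y1) in(('top',t,(325,155,380,220)),('side',s,(245,255,340,305))):
    H=satd(c)[y0:y1,x0:x1]; m=((H[...,1]>95)).astype(np.uint8)
    k,l,st,ce=cv2.connectedComponentsWithStats(m); print(n,st[1:],ce[1:])
    P=cloud(c)[y0:y1,x0:x1]; b=1+np.argmax(st[1:,4]); Q=P[l==b]; 
    hi=Q[Q[:,2]>.045]; lo=Q[(Q[:,2]<.03)]
    print('handle top med',np.nanmedian(hi,0),len(hi));
E
```

```text
182 [ 13  15   2  47 109 109 110 111 110 112  81  16   3   3   3   3   2  92 109 103 100 105 109 109 110 110 108 107 107 109 109 108 107 110 109 107 108 109 108 107 107 108 108 108 109 111 110  62   2   5   5   4   6   4   4   7   5   4   5   5   4   6
   6   5   4   4]
190 [  4   5   4   0  49 110 110 110 109 111 113  66   9   4   4   3   3   7 105 109 104 103 107 110 111 109 109 110 109 106 108 107 108 109 107 109 108 111 109 110 111 110 108 109 109 109 109 113  58   2   4   5   4   4   6   4   6   5   5   5   7   5
   5   5   5   5]
216 [  6   6   4   5   5   4   0  53 110 112 109 109 107 113  37   6   4   3   3   1   7 101 110 107 104 108 111 108 107 104 109 106 106 105 106 104 105 104 105 108 108 109 109 109 109 109 108 109 108 108 112  59   2   4   7   6   5   5   6   4   5   5
   6   4   4   5]
222 [  5   5   5   5   5   5   4   2  52 112 110 110 108 109 114  36   4   3   2   1   3  24 107 106 105 109 110 109 109 108 108 108 107 109 107 108 107 107 108 111 112 108 110 108 107 109 108 109 107 109 107 104  29   2   4   4   4   4   5   5   5   4
   5   5   5   5]
230 [  5   4   7
[... 2796 characters left out ...]
105  31
   7   9  10  10  10  10   9  10   9   9  10   9   9]
side 220 [  9   6   7  15  18   9   8  11  11  10  10   4  15 121 106 105 102 104 106 106 102 106 105 105 104 103  98 105  83  78  83  86  83  83  79  91  88  82  79  73  70  89  93  80  99 104 105 108 105  15   9   1   3   3   5  10  13 120 110 102 103 106
 103 110 108  17   4   7   7  12  10  10   7   9   9]
top [[  9   9  37  49 278]
 [ 40  53  15  12 135]] [[24.23381295 37.22661871]
 [48.19259259 59.43703704]]
handle top med [ 0.54309266 -0.2943923   0.0564055 ] 106
side [[  5   6  80  40 853]
 [ 12  49   1   1   1]] [[36.60023447 25.43962485]
 [12.         49.        ]]
handle top med [ 0.54205974 -0.30051311  0.05433585] 179
```

```bash
cat > jig.py <<'E'
from meas import *
def fitline(P):
    P=np.array(P)[:,:2]; 
    for _ in range(3):
        c=P.mean(0); d=np.linalg.svd(P-c)[2][0]; r=(P-c)@[-d[1],d[0]]
        P=P[abs(r)<max(.0015,2.5*abs(r).std())] if abs(r).std()>.0008 else P
    d=d*np.sign(d[1]); return c,d,len(P),(np.abs((P-c)@[-d[1],d[0]])).mean()
E
python3 - <<'E'
import pickle
from jig import *
t=pickle.load(open('top0.pkl','rb'));s=pickle.load(open('side0.pkl','rb'))
S=satd(t)[...,1]; L={k:[] for k in('tfar','tfo','tfi','tnear','mfar','mnear')}
for u in list(range(178,188))+list(range(218,288)):
    c=cross(S[165:240,u],58)
    if len(c)!=4: continue
    for k,(v,_),z in zip(('tfar','tfo','tfi','tnear'),c,(.012,.038,.012,.006)): L[k].append(onz(t,u,v+165,z))
sl=S
SB=cv2.GaussianBlur(S,(0,0),.6)
for u in range(228,280):
    p=SB[165:240,u]; c=[v for v,_ in cross(p,100)]
    # mould: from inside out
    mid=int(round(39+ (u-254)*.1)); 
    up=[v for v in c if v<mid-4]; dn=[v for v in c if v>mid+4]
    if len(up)>1: L['mfar'].append(onz(t,u,up[-1]+165,.036))
    if dn: L['mnear'].append(onz(t,u,dn[0]+165,.024))
S2=satd(s)[...,1]; 
for k in('sfar','sfo','sfi','snear'): L[k]=[]
for v in range(168,226):
    c=[x for x in cross(S2[v,200:290],58)]
    if len(c)!=4: continue
    for k,(u,_),z in zip(('snear','sfi','sfo','sfar'),c,(.012,.012,.038,.006)): L[k].append(onz(s,u+200,v,z))
for k,P in L.items():
    c,d,n,r=fitline(P); print(k,c.round(4),'ang',round(np.degrees(np.arctan2(d[1],d[0])),2),n,round(r*1e3,2))
    L[k]=(c,d)
ang=np.radians(np.mean([np.degrees(np.arctan2(L[k][1][1],L[k][1][0])) for k in('tfar','tfo','tfi','tnear')]))
n=np.array([np.sin(ang),-np.cos(ang)])
for k in L: print(k,'x offset at',((L[k][0]-0)@n*1e3).round(1))
# end faces in top along jig lines : row scan
for dv in (225,220):
    pass
for v in (205,210,214): print(v,'board end crossings',cross(S[v,160:300],58),S[v,284:300].astype(int), S[v,164:186].astype(int))
print('mould',SB[205,222:236].astype(int),SB[208,270:290].astype(int))
E
```

```text
tfar [0.6249 0.0667] ang 84.28 74 0.31
tfo [0.5961 0.0654] ang 84.23 74 0.26
tfi [0.5758 0.0658] ang 84.23 74 0.52
tnear [0.4649 0.064 ] ang 84.1 74 0.42
mfar [0.5558 0.0076] ang 87.67 44 0.62
mnear [0.5006 0.0211] ang 87.04 52 0.41
sfar [0.6194 0.0197] ang 84.21 52 0.45
sfo [ 0.586  -0.0074] ang 84.13 52 0.42
sfi [0.5702 0.0261] ang 84.27 52 0.48
snear [0.4614 0.0463] ang 84.12 49 0.48
tfar x offset at 615.0
tfo x offset at 586.4
tfi x offset at 566.2
tnear x offset at 456.1
mfar x offset at 552.2
mnear x offset at 495.9
sfar x offset at 614.2
sfo x offset at 583.8
sfi x offset at 564.6
snear x offset at 454.3
205 board end crossings [(14.529411764705882, 1), (34.57943925233645, -1), (45.62068965517241, 1), (130.6547619047619, -1)] [109 108 110 109 111 112 113  29  13  15  17  14  17  16  16  14] [  6   6   4   4   6   4   3   5   2   6  13  98 109 109 108 110 108 107
 107 110 107 109]
210 board end crossings [(8.635294117647058, 1), (33.84057971014493, -1), (45.17741935483871, 1), (130.3661971830986, -1)] [109 107 109 108 108 110  84  13  15  17  16  18  17  17  16  16] [  7   6   6   4   4  89 120 115 112 108 108 110 109 106 108 106 107 107
 107 107 108 108]
214 board end crossings [(7.90625, 1), (14.833333333333334, -1), (17.32075471698113, 1), (33.52173913043478, -1), (44.505050505050505, 1), (129.71052631578948, -1)] [108 110 108 110 109 112  36  12  15  16  17  14  16  16  16  16] [  5   6   4   0  64 103 108 109 110 109 113  47  18  41  94 112 109 109
 109 108 110 109]
mould [108 107  98  89  86  87  86  86  87  88  89  91  90  86] [ 97  96  94  92  92  95  95  94  93  92  90  91  94 103 108 109 109 109
 109 108]
```

Run:
```python
import pickle
from jig import *
t=pickle.load(open('top0.pkl','rb'));s=pickle.load(open('side0.pkl','rb'))
a=np.radians(84.2); d=np.array([np.cos(a),np.sin(a)]); n=np.array([d[1],-d[0]])
J=lambda p:(round((p[:2]@n-.535)*1e3,1),round(p[:2]@d*1e3,1))
print('board end',[J(onz(t,u,v,.006)) for u,v in((290.65,205),(290.37,210),(289.7,214))])
print('board feed end', [J(onz(t,u,v,.012)) for u,v in((174.53-0,205),(168.6,210),(167.9,214))])
S=cv2.GaussianBlur(satd(t)[...,1],(0,0),.6)
c=cross(S[190,160:240],58);print('row190',c,[J(onz(t,160+x,190,.012)) for x,_ in c])
c=cross(S[200,160:240],58);print('row200',c,[J(onz(t,160+x,200,.034)) for x,_ in c])
for v in(201,205,209):
  c=cross(S[v,215:240],100);print('front',v,[J(onz(t,215+x,v,.036)) for x,_ in c])
  c=cross(S[v+2,270:292],100);print('tail',v,[J(onz(t,270+x,v+2,.030)) for x,_ in c])
# stick
for nme,c,(x0,y0,x1,y1) in(('top',t,(325,155,380,220)),('side',s,(245,255,340,305))):
    H=satd(c)[...,1]; m=np.zeros(H.shape,np.uint8); m[y0:y1,x0:x1]=H[y0:y1,x0:x1]>75
    k,l,st,_=cv2.connectedComponentsWithStats(m); b=1+np.argmax(st[1:,4]); v,u=np.where(l==b)
    P=cloud(c)[v,u]
    print(nme,'n',len(u))
    for z in(.0,.018,.056):
        Q=np.array([onz(c,x,y,z)[:2] for x,y in zip(u,v)])
        tg=Q[(Q[:,0]>.60)&(Q[:,0]<.67)]
        cc=tg.mean(0); dd=np.linalg.svd(tg-cc)[2][0]; dd*=np.sign(dd[0])
        nn=np.array([dd[1],-dd[0]])
        al=Q@dd; off=(Q-cc)@nn
        print(z,'tongue c',cc.round(4),'ang',np.degrees(np.arctan2(dd[1],dd[0])).round(2),'along',al.min().round(4),al.max().round(4))
        for lo in np.arange(al.min(),al.max(),.02):
            q=off[(al>=lo)&(al<lo+.02)]; print('   ',lo.round(3),(q.min()*1e3).round(1),(q.max()*1e3).round(1))
```

```text
board end [(np.float64(10.3), np.float64(-59.5)), (np.float64(-8.0), np.float64(-60.4)), (np.float64(-22.8), np.float64(-59.5))]
board feed end [(np.float64(-38.8), np.float64(360.7)), (np.float64(-59.3), np.float64(379.6)), (np.float64(-74.0), np.float64(380.1))]
row190 [(16.49792572718778, 1), (33.82434643604012, -1), (48.083272503675126, 1), (52.20726187826751, -1)] [(np.float64(16.3), np.float64(361.0)), (np.float64(23.6), np.float64(298.2)), (np.float64(29.6), np.float64(246.6)), (np.float64(31.3), np.float64(231.6))]
row200 [(14.856434477113508, 1), (35.28308733742165, -1), (46.3790832781315, 1)] [(np.float64(-21.8), np.float64(357.6)), (np.float64(-13.3), np.float64(284.9)), (np.float64(-8.7), np.float64(245.4))]
front 201 [(np.float64(-4.8), np.float64(178.9))]
tail 201 [(np.float64(12.7), np.float64(-30.1)), (np.float64(15.5), np.float64(-54.6))]
front 205 [(np.float64(-19.4), np.float64(180.7))]
tail 205 [(np.float64(-1.9), np.float64(-29.7)), (np.float64(1.0), np.float64(-54.4))]
front 209 [(np.float64(-33.7), np.float64(180.0))]
tail 209 [(np.float64(-16.3), np.float64(-3
[... 1072 characters left out ...]

    0.681 -10.0 12.9
    0.701 -11.6 11.7
    0.721 -12.7 9.9
    0.741 -13.8 9.3
    0.761 -14.9 8.1
    0.781 -10.8 5.8
0.018 tongue c [ 0.6354 -0.3683] ang -40.68 along 0.5676 0.7845
    0.568 -29.7 28.7
    0.588 -30.6 28.7
    0.608 -31.5 27.5
    0.628 -10.3 26.4
    0.648 -8.2 25.8
    0.668 -9.7 12.8
    0.688 -9.5 12.8
    0.708 -11.0 11.2
    0.728 -12.0 10.2
    0.748 -13.4 9.7
    0.768 -13.9 8.1
0.056 tongue c [ 0.6347 -0.4006] ang -39.98 along 0.5816 0.789
    0.582 -29.2 26.7
    0.602 -29.9 26.8
    0.622 -30.6 25.9
    0.642 -7.0 25.1
    0.662 -8.1 24.7
    0.682 -8.9 12.6
    0.702 -9.0 12.2
    0.722 -10.1 11.0
    0.742 -10.8 10.8
    0.762 -11.9 9.9
    0.782 -11.3 8.7
```

drive_tool(
  plan=[
    [0.035,-0.0115,0,0,0,0,1],
    [0.035,-0.0115,0,0,0,0,1],
    [0.035,-0.0115,0,0,0,0,1],
    [0.035,-0.0115,0,0,0,0,1],
    [0.035,-0.0115,0,0,0,0,1],
    [0.035,-0.0115,0,0,0,0,1],
    [0.035,-0.0115,0,0,0,0,1],
    [0.035,-0.0115,0,0,0,0,1],
    [0.035,-0.0115,0,0,0,0,1],
    [0.035,-0.0115,0,0,0,0,1],
  ],
)

```text
t: 1.1
tcp_pos: [0.5434, -0.2954, 0.2448]
tool_rot: [0.973, 0.232, -0.0, -0.0]
force: [0.8, -0.9, 0.2]
finger_gap: 0.997
gripper_force: 0.0
```

drive_tool(
  plan=[
    [0,0,0.01,0,0,8.1,1],
    [0,0,0.01,0,0,8.1,1],
    [0,0,0.01,0,0,8.1,1],
    [0,0,0.01,0,0,8.1,1],
    [0,0,0.01,0,0,8.1,1],
    [0,0,0.01,0,0,8.1,1],
    [0,0,0.01,0,0,8.1,1],
    [0,0,0.01,0,0,8.1,1],
    [0,0,0.01,0,0,0,1],
    [0,0,0,0,0,0,1],
  ],
)

```text
t: 2.1
tcp_pos: [0.5416, -0.296, 0.1534]
tool_rot: [0.946, -0.324, -0.002, -0.001]
force: [-0.4, -0.9, -0.3]
finger_gap: 0.994
gripper_force: 0.0
```

drive_tool(
  plan=[
    [0.0015,-0.002,0.025,0,0,-0.4,1],
    [0,0,0.025,0,0,0,1],
    [0,0,0.025,0,0,0,1],
    [0,0,0.025,0,0,0,1],
    [0,0,0.021,0,0,0,1],
    [0,0,0,0,0,0,1],
    [0,0,0,0,0,0,0],
  ],
  newtons=60,
)

```text
t: 2.8
tcp_pos: [0.5453, -0.2963, 0.0345]
tool_rot: [0.947, -0.321, -0.0, -0.0]
force: [0.7, -0.8, 1.0]
finger_gap: 0.859
gripper_force: 0.0
```

drive_tool(
  plan=[
    [0,0,0,0,0,0,-0.5],
    [0,0,0,0,0,0,-1],
    [0,0,0,0,0,0,-1],
    [0,0,0,0,0,0,-1],
    [0,0,0,0,0,0,-1],
    [0,0,0,0,0,0,-1],
    [0,0,0,0,0,0,-1],
    [0,0,0,0,0,0,-1],
  ],
  newtons=60,
)

```text
t: 3.6
tcp_pos: [0.5457, -0.2967, 0.0355]
tool_rot: [0.947, -0.322, 0.001, 0.0]
force: [-0.7, -0.3, 6.6]
finger_gap: 0.273
gripper_force: 60.0
```

drive_tool(
  plan=[
    [0,0,-0.01,0,0,0,-1],
    [0,0,-0.03,0,0,0,-1],
    [0,0,-0.03,0,0,0,-1],
    [0,0,-0.03,0,0,0,-1],
    [0,0,-0.02,0,0,-4,-1],
    [0,0,0,0,0,-8.5,-1],
    [0,0,0,0,0,-8.5,-1],
    [0,0,0,0,0,-8.5,-1],
    [0,0,0,0,0,-8.5,-1],
    [0,0,0,0,0,-8.5,-1],
  ],
  newtons=80,
)

```text
t: 4.6
tcp_pos: [0.5446, -0.2957, 0.1543]
tool_rot: [0.997, 0.081, -0.0, -0.0]
force: [0.4, 0.7, -1.0]
finger_gap: 0.263
gripper_force: 78.3
```

drive_tool(
  plan=[
    [0,0,0,0,0,-8.5,-1],
    [0,0,0,0,0,-8.5,-1],
    [0,0,0,0,0,-8.5,-1],
    [0,0,0,0,0,-8.5,-1],
    [0,0,0,0,0,-8.5,-1],
    [0,0,0,0,0,-8.5,-1],
    [0,0,0,0,0,-8.5,-1],
    [0,0,0,0,0,-8.5,-1],
    [0,0,0,0,0,-7.3,-1],
    [0,0,0,0,0,0,-1],
  ],
)

```text
t: 5.6
tcp_pos: [0.5447, -0.2958, 0.1543]
tool_rot: [0.742, 0.671, -0.0, -0.0]
force: [0.8, -0.7, -1.2]
finger_gap: 0.268
gripper_force: 78.3
```

drive_tool(
  plan=[
    [0.024,-0.015,0,0,0,0,-1],
    [0.025,-0.0155,0,0,0,0,-1],
    [0.025,-0.0155,0,0,0,0,-1],
    [0.025,-0.0155,0,0,0,0,-1],
    [0.025,-0.0155,0,0,0,0,-1],
    [0.024,-0.0148,0,0,0,0,-1],
    [0,0,0.02,0,0,0,-1],
    [0,0,0.02,0,0,0,-1],
    [0,0,0,0,0,0,-1],
  ],
)

```text
t: 6.5
tcp_pos: [0.4671, -0.1387, 0.1129]
tool_rot: [0.742, 0.67, -0.001, -0.002]
force: [0.5, 0.3, -0.9]
finger_gap: 0.267
gripper_force: 78.4
```

Run:
```python
from h import *
import pickle
t=snap('top');s=snap('side');pickle.dump((t,s),open('p1.pkl','wb'))
im=np.zeros((600,800,3),np.uint8)
a=cv2.resize(s['image'][130:280,180:300],None,fx=4,fy=4,interpolation=2); im[:600,:480]=a
b=cv2.resize(t['image'][165:245,225:305],None,fx=4,fy=4,interpolation=2); im[:320,480:]=b
cv2.imwrite('pics/c2.png',im[...,::-1]); print(manip.sense()['tcp_pos'])
```

```text
[ 0.46853251 -0.139721    0.11442753]
```

View pics/c2.png

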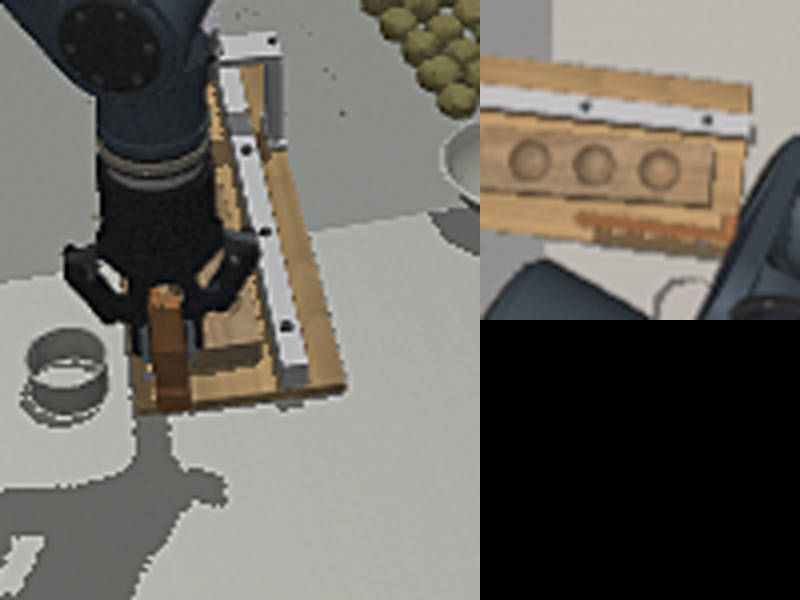

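The side view shows the stick held upright by its handle at (170,330) in the crop. The top view shows the tongue parallel to the jig beside the mould, from (575,215) to (740,230).

```bash
cat >> h.py <<'E'
a=np.radians(84.2); dj=np.array([np.cos(a),np.sin(a)]); nj=np.array([dj[1],-dj[0]])
def J(p): return np.array([(p[:2]@nj-.535)*1e3,(p[:2]@dj-.170)*1e3])
E
python3 - <<'E'
from meas import *
import pickle
t,s=pickle.load(open('p1.pkl','rb'))
H=satd(t)[205:232,240:300]; I=t['image'][205:232,240:300].astype(float)
m=((H[...,0]<12)&(H[...,1]>100)).astype(np.uint8)
v,u=np.where(m); P=cloud(t)[205:232,240:300]
for x in range(5,48,4):
    w=np.where(m[:,x])[0]
    if len(w): 
        j1=J(onz(t,240+x,205+w.min()-.5,.096));j2=J(onz(t,240+x,205+w.max()+.5,.096));print(240+x,w+205,j1.round(1),j2.round(1),'z',np.round(P[w,x,2],3))
print('tip u',u.min()+240, J(onz(t,u.min()+239.5,v[u==u.min()].mean()+205,.096)), 'tcp',J(manip.sense()['tcp_pos']))
E
```

```text
tip u 288 [ -62.00770262 -218.19191062] tcp [ -54.74635663 -261.6575626 ]
```

Run:
```python
from meas import *
import pickle
np.set_printoptions(linewidth=250)
t,s=pickle.load(open('p1.pkl','rb'))
H=satd(t); P=cloud(t)
for u in range(246,290,6): print(u,'hue',H[212:230,u,0].astype(int),'val',H[212:230,u,2].astype(int),'z',(P[212:230,u,2]*1e3).round(0))
# depth-based: tongue points
m=(P[...,2]>.07)&(P[...,2]<.12); m[:, :240]=0;m[:,290:]=0;m[:205]=0;m[235:]=0
v,u=np.where(m&(H[...,1]>80)); 
for x in np.unique(u)[::4]:
    q=np.array([J(P[y,x]) for y in v[u==x]]); print(x,v[u==x],q[:,0].min().round(1),q[:,0].max().round(1),q[:,1].mean().round(1),P[v[u==x],x,2].mean().round(4))
```

```text
246 hue [16 15 17 16 16 17 17 17 16 17 17 16 16 15 16 15 15 16] val [162 136 109 162 185 184 182 183 186 190 191 187 153 149 190 189 188 189] z [44. 41. 13. 14. 13.  6. 15. 12. 14.  7.  8. 10. 12. 10. -1. -5. -3.  2.]
252 hue [16 16 15 17 17 17 14 12 13 14 17 17 16 16 10 16 18 16] val [168 138  93 151 187 174 158 152 149 155 179 199 191 146 147 191 189 187] z [34. 34. 35.  9. 18.  8. 11. 89. 96. 95. 15.  7. 16. 12. -3.  1. -4. -1.]
258 hue [15 17 18 16 16 17 16 14 12 14 16 17 17 17 16 13 14 19] val [158 160 133 136 182 183 171 152 148 149 169 155 112 117 116 155 191 187] z [39. 34. 37. 17. 13. 12. 10. 92. 90. 93. 98. 14. 13.  9.  7. -5.  1. -0.]
264 hue [16 16 14 17 16 16 16 15 13 12 13 15 17 17 16 14 13 16] val [171 161 122  87 157 190 183 170 150 148 148 136 116 114 109 103 155 191] z [38. 35. 37. 27. 12.  9. 13. 19. 86. 97. 97. 97. 13.  5.  9. 12. -1.  4.]
270 hue [16 15 16 16 17 17 17 17 15 12 13 14 16 17 17 14 15 18] val [133 155 146 113 153 195 195 183 163 149 150 144 123 115 113 101 150 193] z [28. 34. 34. 37. 17. 13. 13. 10. 13. 99. 95. 92. 89. 14. 14. 12.  0.  5.]
276 hue [1
[... 444 characters left out ...]
17  17  16  17  17  13  13  12  12  13  11   8 106 104 105 105] val [182 177 171 169 175 185 165 156 168 140 132 120  95  61  43  43  42  41] z [ 19.  14.  13.  15.  15.   7.  12.  10.  95.  93. 396.  92. 399. 419. 437. 457. 476. 491.]
249 [218 219 220 221] -67.0 -56.8 -85.6 0.0953
253 [219 220 221] -65.5 -58.7 -99.4 0.0989
257 [219 220 221 222] -67.3 -57.1 -113.2 0.0958
261 [220 221 222] -65.6 -58.8 -127.0 0.0931
265 [220 221 222 223] -67.5 -57.4 -140.8 0.0962
269 [221 222 223] -65.8 -59.1 -154.6 0.0944
273 [221 222 223 224] -67.7 -57.5 -168.4 0.0954
277 [222 223 224] -66.1 -59.3 -182.2 0.0952
281 [222 223 224] -64.6 -57.7 -195.7 0.096
285 [220 221 222 223 224 225] -66.3 -49.4 -209.2 0.0947
```

drive_tool(
  plan=[
    [0,0,0.02,0,0,0,-1],
    [0,0,0.02,0,0,0,-1],
    [0,0,0.015,0,0,0,-1],
    [0,0,0.0075,0,0,0,-1],
    [0,0,0,0,0,0,-1],
    [0,0.004,0,0,0,0,-1],
    [0,0.003,0,0,0,0,-1],
    [0,0.002,0,0,0,0,-1],
    [0,0,0,0,0,0,-1],
  ],
)

```text
t: 7.5
tcp_pos: [0.4784, -0.1409, 0.0524]
tool_rot: [0.742, 0.671, 0.0, 0.001]
force: [-0.3, -0.5, -1.7]
finger_gap: 0.267
gripper_force: 78.5
```

drive_tool(
  plan=[
    [0,0.002,0,0,0,0,-1],
    [0,0.002,0,0,0,0,-1],
    [0,0.002,0,0,0,0,-1],
    [0,0.002,0,0,0,0,-1],
    [0,0.001,0,0,0,0,-1],
    [0,0.001,0,0,0,0,-1],
  ],
)

```text
t: 8.1
tcp_pos: [0.487, -0.1413, 0.0516]
tool_rot: [0.741, 0.671, -0.0, -0.001]
force: [-1.5, 0.2, -0.4]
finger_gap: 0.272
gripper_force: 78.4
```

drive_tool(
  plan=[
    [0,0.002,0,0,0,0,-1],
    [0,0.002,0,0,0,0,-1],
    [0,0.001,0,0,0,0,-1],
    [0,0.001,0,0,0,0,-1],
    [0,0,0,0,0,0,-1],
  ],
)

```text
t: 8.6
tcp_pos: [0.4937, -0.1423, 0.0518]
tool_rot: [0.742, 0.671, 0.0, 0.0]
force: [-0.4, 0.4, -0.9]
finger_gap: 0.271
gripper_force: 78.4
```

drive_tool(
  plan=[
    [0,0.001,0,0,0,0,-1],
    [0,0.001,0,0,0,0,-1],
    [0,0,0,0,0,0,-1],
  ],
)

```text
t: 8.9
tcp_pos: [0.4956, -0.1424, 0.0518]
tool_rot: [0.742, 0.671, 0.0, 0.0]
force: [-0.6, -0.3, -0.9]
finger_gap: 0.271
gripper_force: 78.4
```

```bash
cat > st.py <<'E'
from h import *
F=[]
for i in range(6):
    s=manip.sense(); f=np.array(s['force']); F.append([f[:2]@nj,f[:2]@dj,f[2]]); manip.snapshot('top')
F=np.array(F); print('F jig',F.mean(0).round(2),F.std(0).round(2),'tcp',J(s['tcp_pos']).round(1),s['tcp_pos'][2],s['t'])
E
python3 st.py
```

```text
F jig [-0.81  0.5  -1.28] [0.37 0.44 0.49] tcp [ -27.6 -261.6] 0.05183608185791642 9.15
```

drive_tool(
  plan=[
    [0,0.001,0,0,0,0,-1],
    [0,0.0005,0,0,0,0,-1],
    [0,0,0,0,0,0,-1],
  ],
)

```text
t: 9.5
tcp_pos: [0.4969, -0.1425, 0.0518]
tool_rot: [0.742, 0.671, -0.0, -0.0]
force: [-0.8, 0.7, -0.6]
finger_gap: 0.271
gripper_force: 78.4
```

drive_tool(
  plan=[
    [0,0.0005,0,0,0,0,-1],
    [0,0.0005,0,0,0,0,-1],
    [0,0,0,0,0,0,-1],
  ],
)

```text
t: 9.8
tcp_pos: [0.498, -0.1426, 0.0518]
tool_rot: [0.742, 0.671, 0.0, 0.0]
force: [-0.9, 0.5, -1.7]
finger_gap: 0.269
gripper_force: 78.4
```

```bash
python3 st.py
```

```text
F jig [-0.58  0.48 -1.46] [0.47 0.23 0.65] tcp [ -25.2 -261.6] 0.0518076871886028 10.05
```

```bash
cat > mo.py <<'E'
from meas import *
t=snap('top'); S=cv2.GaussianBlur(satd(t)[...,1],(0,0),.5); V=t['image'].astype(int)
np.set_printoptions(linewidth=250)
for u in (236,246,256,266,274,280): print(u,'S',S[186:214,u].astype(int),'V',V[186:214,u,0])
for v in (197,203,208): print(v,S[v,218:236].astype(int),S[v,274:292].astype(int))
E
python3 mo.py
```

```text
236 S [101  36   6   3   2   2  19  91 100  98  95  91  90  87  87  87  87  86  89  90  89  88  93 106 107 108 108 108] V [168 177 198 197 197 199 165 130 159 135  96 112 135 141 140 139 139 131 113 128 154 143 105 139 173 175 180 187]
246 S [110 104  34   6   3   3   2  14  84  97  96  91  88  87  87  89  85  67  44  56  58  55  54  55  55  54  53  53] V [180 163 168 198 196 197 200 158 126 158 152 160 171 173 171 165 145 101  58  54  56  58  62  65  67  72  73  73]
256 S [109 111 107  45   8   3   3   3   9  62  89  91  93  91  80  46  55  55  53  53  51  51  53  51  52  53  54  54] V [178 175 176 187 198 197 197 199 163 143 174 145 113 137 125  66  41  46  50  54  58  60  59  63  63  65  66  67]
266 S [108 108 109 108  58  12   3   1   2   6  48  86  90  90  92  93  92  92  91  89  74  64  60  55  53  52  54  54] V [168 173 178 184 190 195 197 197 199 173 155 170 165 176 165 131 114 112 117 114  83  36  46  51  54  55  57  59]
274 S [108 108 110 110 108  46   8   3   3   3   9  56  92  94  91  91  92  93  92  91  90  92  95  93  78  36  55  57] V [172 173 173 172 174 188 198 196 196 200 168 141 166 169 151 120 121 133 142 138 127 128 159 172 122  48  43  48]
280 S [109 108 109 109 110 101  32   5   1   2   2  15  85  94  92  90  91  92  92  91  92  94  95  95  93  91  95 108] V [167 170 170 176 181 167 175 191 158 145 182 164 139 178 181 179 177 172 160 161 169 165 162 165 168 168 146 115]
197 [108 108 109 109 109 109 109 104  94  90  91  93  93  93  93  93  91  93] [56 48 36 28 22 19 15 11  9  6  4  4  3  1  2  3  3  3]
203 [107 108 108 108 108 108 106  92  88  89  89  89  88  87  87  89  89  89] [ 93  92  92  92  92  92  92  92  92  94 103 106 107 106 105 105 105  86]
208 [107 108 108 108 108 108 107 107 108 109 108 106 106 107 106 103  99  96] [ 95  97  96  96  96  95  95  95  95  99 108 108 108 108 106  94  40  55]
```

drive_tool(
  plan=[
    [0,0.0005,0,0,0,0,-1],
    [0,0.0005,0,0,0,0,-1],
    [0,0,0,0,0,0,-1],
  ],
)

```text
t: 10.45
tcp_pos: [0.4983, -0.1427, 0.0518]
tool_rot: [0.741, 0.671, -0.0, -0.001]
force: [-2.4, -0.9, 0.9]
finger_gap: 0.269
gripper_force: 78.5
```

```bash
python3 st.py
```

```text
F jig [-3.22 -1.08  0.06] [0.65 0.37 0.58] tcp [ -24.8 -261.6] 0.05175486222944157 10.7
```

drive_tool(
  plan=[
    [0,0.0005,0,0,0,0,-1],
    [0,0,0,0,0,0,-1],
    [0,0,0,0,0,0,-1],
  ],
)

```text
t: 11.05
tcp_pos: [0.4984, -0.1426, 0.0517]
tool_rot: [0.741, 0.671, -0.001, -0.001]
force: [-3.7, -2.2, -0.1]
finger_gap: 0.268
gripper_force: 78.7
```

```bash
python3 st.py; python3 mo.py
```

```text
F jig [-4.76 -2.49 -0.21] [0.68 0.19 0.3 ] tcp [ -24.7 -261.6] 0.051693741962941235 11.3
236 S [101  36   6   3   3   3  19  91 100  98  95  91  88  87  86  85  87  87  88  89  89  90  97 106 107 107 108 108] V [169 178 198 197 197 199 164 130 159 136  97 112 134 142 141 139 139 132 113 128 155 142 104 139 174 174 179 187]
246 S [110 102  34   6   1   2   3  14  83  96  95  91  88  87  87  87  82  60  56  56  54  54  56  55  54  56  54  52] V [180 164 167 199 197 197 201 161 130 158 152 161 170 174 172 167 141  85  53  53  57  60  61  66  70  70  72  74]
256 S [109 111 106  45   9   3   3   3   9  62  90  91  92  89  76  46  58  54  51  52  52  50  50  52  55  53  55  54] V [178 175 175 187 198 197 197 199 164 143 176 147 115 133 119  66  42  49  52  54  57  60  62  63  63  66  66  67]
266 S [108 107 108 108  57  12   3   3   3   8  50  87  89  90  91  92  94  93  91  82  56  65  54  52  52  50  50  53] V [167 172 179 184 189 195 197 197 198 173 156 167 166 176 163 129 114 115 117 105  66  37  48  51  52  58  59  60]
274 S [108 106 108 111 108  46   8   3   3   3  10  55  92  95  93  93  94  93  92  91  91  92  93  93  79  42  56  57] V [173 174 174 173 174 188 198 196 196 199 168 140 165 168 151 120 121 133 142 137 128 128 161 174 123  48  43  49]
280 S [109 108 107 110 110 101  32   5   2   3   2  15  85  94  92  91  91  92  92  91  91  95  95  95  93  91  95 108] V [169 170 171 177 181 167 175 192 158 145 182 163 139 177 180 179 177 171 159 161 169 165 162 165 168 169 141 110]
197 [108 108 108 109 109 109 109 103  93  91  91  92  92  93  94  93  93  91] [55 47 36 28 23 19 15 12  9  8  6  3  3  2  2  2  3  3]
203 [105 108 108 108 108 107 104  92  89  89  90  91  89  87  87  88  90  89] [ 93  91  93  94  93  92  92  92  92  93 104 107 106 105 105 106 106  94]
208 [106 109 109 109 108 108 107 108 108 108 108 107 106 106 106 102 100  98] [ 93  97  97  96  95  95  95  94  94 101 109 108 108 108 107  98  58  57]
```

drive_tool(
  plan=[
    [0.001,0,0,0,0,0,-1],
    [0.001,0,0,0,0,0,-1],
    [0.001,0,0,0,0,0,-1],
    [0.001,0,0,0,0,0,-1],
    [0.001,0,0,0,0,0,-1],
    [0.001,0,0,0,0,0,-1],
    [0.001,0,0,0,0,0,-1],
    [0.001,0,0,0,0,0,-1],
  ],
)

```text
t: 12.2
tcp_pos: [0.4992, -0.1348, 0.0515]
tool_rot: [0.741, 0.671, -0.001, -0.001]
force: [-4.2, -1.4, -1.4]
finger_gap: 0.269
gripper_force: 78.7
```

```bash
python3 st.py
```

```text
F jig [-4.81 -1.94 -1.41] [0.82 0.29 0.22] tcp [ -24.7 -253.4] 0.05151769051018268 12.45
```

drive_tool(
  plan=[
    [0.0015,0,0,0,0,0,-1],
    [0.0015,0,0,0,0,0,-1],
    [0.0015,0,0,0,0,0,-1],
    [0.0015,0,0,0,0,0,-1],
    [0.0015,0,0,0,0,0,-1],
    [0.0015,0,0,0,0,0,-1],
    [0.0015,0,0,0,0,0,-1],
    [0.0015,0,0,0,0,0,-1],
    [0.0015,0,0,0,0,0,-1],
    [0.0015,0,0,0,0,0,-1],
  ],
)

```text
t: 13.5
tcp_pos: [0.5007, -0.1201, 0.0516]
tool_rot: [0.741, 0.671, -0.001, -0.001]
force: [-5.6, -3.8, -0.8]
finger_gap: 0.273
gripper_force: 78.6
```

```bash
python3 st.py; python3 mo.py
```

```text
F jig [-5.11 -2.62 -1.23] [0.31 0.81 0.4 ] tcp [ -24.7 -238.6] 0.05154819014145738 13.75
236 S [101  36   6   3   3   3  18  90  96  94  93  89  88  90  90  84  59  31  55  58  52  55  54  54  53  53  54  54] V [169 176 197 197 196 200 164 125 145 122 114 138 151 162 168 144  96  66  46  52  58  59  64  65  69  70  71  71]
246 S [111 103  34   6   3   3   3  14  81  93  92  88  86  85  87  87  69  60  56  53  55  54  57  55  55  54  55  53] V [180 163 168 199 196 197 200 160 126 154 155 169 150 115 111 110  87  37  45  51  52  56  57  60  61  63  64  66]
256 S [109 110 106  45   8   3   3   3   9  59  86  87  86  87  88  89  91  89  86  85  80  62  63  57  56  52  53  53] V [178 175 176 187 197 196 197 200 164 139 173 179 181 176 166 160 154 156 164 167 142  83  37  46  49  55  56  58]
266 S [108 109 109 109  58  12   3   3   2   6  47  88  93  93  94  93  92  92  95  96  95  92  90  92  94  95  69  64] V [166 172 178 183 189 194 196 197 199 173 151 168 148 119 125 146 168 177 170 160 155 143 125 142 169 133  54  38]
274 S [108 108 109 111 107  46   8   3   3   3  10  57  92  92  92  92  92  93  95  94  96  97  95  96  96  96 107 138] V [173 174 173 172 174 187 198 197 197 199 169 142 167 176 180 179 175 169 165 173 171 166 169 170 165 165 150 137]
280 S [109 108 107 109 110 101  32   5   2   3   3  12  75  96  95  98  99 100 103 103 105 108 108 105 112 116 118 118] V [168 170 171 177 182 168 174 190 158 146 183 160  99 124 131 135 126 117 115 111 148 181 161 115 102 112 115 111]
197 [109 108 108 107  96  89  89  90  90  91  92  93  94  93  91  90  89  89] [57 48 37 30 23 19 12  9  4  4  5  3  4 20 50 53 54 52]
203 [106 108 107  91  88  89  90  90  90  89  88  88  89  89  88  88  85  67] [ 93  92  91  92  91  92 100 108 108  95  43  56  54  50  54  52  54  53]
208 [107 108 108 108 108 109 108 107 109 108 107 106 107  94  37  51  52  55] [ 95  94  95  93  94  99 108  96  50  57  49  51  53  51  53  54  54  51]
```

drive_tool(
  plan=[
    [0.002,0,0,0,0,0,-1],
    [0.002,0,0,0,0,0,-1],
    [0.002,0,0,0,0,0,-1],
    [0.002,0,0,0,0,0,-1],
    [0.002,0,0,0,0,0,-1],
    [0.002,0,0,0,0,0,-1],
    [0.002,0,0,0,0,0,-1],
    [0.002,0,0,0,0,0,-1],
    [0.002,0,0,0,0,0,-1],
    [0.002,0,0,0,0,0,-1],
  ],
)

```text
t: 14.85
tcp_pos: [0.5028, -0.1001, 0.0516]
tool_rot: [0.741, 0.671, -0.001, -0.001]
force: [-5.6, -2.7, -1.7]
finger_gap: 0.269
gripper_force: 78.6
```

```bash
python3 st.py
```

```text
F jig [-5.03 -2.5  -1.24] [0.59 0.43 0.65] tcp [ -24.7 -218.5] 0.051535964847716415 15.1
```

Steady, so I'll go on.

drive_tool(
  plan=[
    [0.002,0,0,0,0,0,-1],
    [0.002,0,0,0,0,0,-1],
    [0.002,0,0,0,0,0,-1],
    [0.002,0,0,0,0,0,-1],
    [0.002,0,0,0,0,0,-1],
    [0.002,0,0,0,0,0,-1],
    [0.002,0,0,0,0,0,-1],
    [0.002,0,0,0,0,0,-1],
    [0.002,0,0,0,0,0,-1],
    [0.002,0,0,0,0,0,-1],
  ],
)

```text
t: 16.15
tcp_pos: [0.5048, -0.0802, 0.0515]
tool_rot: [0.741, 0.671, -0.001, -0.001]
force: [-5.7, -3.1, -1.5]
finger_gap: 0.268
gripper_force: 78.6
```

```bash
python3 st.py
```

```text
F jig [-4.7  -2.16 -1.52] [0.76 0.83 0.19] tcp [ -24.7 -198.4] 0.05155897587544368 16.4
```

drive_tool(
  plan=[
    [0.002,0,0,0,0,0,-1],
    [0.002,0,0,0,0,0,-1],
    [0.002,0,0,0,0,0,-1],
    [0.002,0,0,0,0,0,-1],
    [0.002,0,0,0,0,0,-1],
    [0.002,0,0,0,0,0,-1],
    [0.002,0,0,0,0,0,-1],
    [0.002,0,0,0,0,0,-1],
    [0.002,0,0,0,0,0,-1],
    [0.002,0,0,0,0,0,-1],
  ],
)

```text
t: 17.45
tcp_pos: [0.5068, -0.0602, 0.0516]
tool_rot: [0.741, 0.671, -0.001, -0.001]
force: [-5.8, -3.4, -0.8]
finger_gap: 0.275
gripper_force: 78.5
```

```bash
python3 st.py
```

```text
F jig [-4.87 -2.06 -1.52] [0.54 0.95 0.68] tcp [ -24.7 -178.4] 0.05152758615867516 17.7
```

drive_tool(
  plan=[
    [0.002,0,0,0,0,0,-1],
    [0.002,0,0,0,0,0,-1],
    [0.002,0,0,0,0,0,-1],
    [0.002,0,0,0,0,0,-1],
    [0.002,0,0,0,0,0,-1],
    [0.002,0,0,0,0,0,-1],
    [0.002,0,0,0,0,0,-1],
    [0.002,0,0,0,0,0,-1],
    [0.002,0,0,0,0,0,-1],
    [0.002,0,0,0,0,0,-1],
  ],
)

```text
t: 18.75
tcp_pos: [0.5089, -0.0403, 0.0516]
tool_rot: [0.742, 0.671, -0.001, -0.001]
force: [-6.1, -2.4, -2.1]
finger_gap: 0.27
gripper_force: 78.5
```

```bash
python3 st.py
```

```text
F jig [-4.76 -1.98 -2.26] [0.58 0.68 0.44] tcp [ -24.7 -158.4] 0.05155438554048055 19.0
```

drive_tool(
  plan=[
    [0.002,0,0,0,0,0,-1],
    [0.002,0,0,0,0,0,-1],
    [0.002,0,0,0,0,0,-1],
    [0.002,0,0,0,0,0,-1],
    [0.002,0,0,0,0,0,-1],
    [0.002,0,0,0,0,0,-1],
    [0.002,0,0,0,0,0,-1],
    [0.002,0,0,0,0,0,-1],
    [0.002,0,0,0,0,0,-1],
    [0.002,0,0,0,0,0,-1],
  ],
)

```text
t: 20.05
tcp_pos: [0.5109, -0.0204, 0.0516]
tool_rot: [0.742, 0.671, -0.001, -0.001]
force: [-5.2, -2.9, -1.1]
finger_gap: 0.269
gripper_force: 78.5
```

```bash
python3 st.py
```

```text
F jig [-5.02 -1.99 -1.95] [0.35 0.71 0.56] tcp [ -24.7 -138.4] 0.05156355022083144 20.3
```

drive_tool(
  plan=[
    [0.002,0,0,0,0,0,-1],
    [0.002,0,0,0,0,0,-1],
    [0.002,0,0,0,0,0,-1],
    [0.002,0,0,0,0,0,-1],
    [0.002,0,0,0,0,0,-1],
    [0.002,0,0,0,0,0,-1],
    [0.002,0,0,0,0,0,-1],
    [0.002,0,0,0,0,0,-1],
    [0.002,0,0,0,0,0,-1],
    [0.002,0,0,0,0,0,-1],
  ],
)

```text
t: 21.35
tcp_pos: [0.5129, -0.0005, 0.0516]
tool_rot: [0.742, 0.671, -0.001, -0.001]
force: [-4.6, -2.0, -1.2]
finger_gap: 0.271
gripper_force: 78.5
```

```bash
python3 st.py
```

```text
F jig [-4.86 -1.44 -2.25] [0.41 0.65 0.64] tcp [ -24.7 -118.4] 0.0515987183268415 21.6
```

drive_tool(
  plan=[
    [0.002,0,0,0,0,0,-1],
    [0.002,0,0,0,0,0,-1],
    [0.002,0,0,0,0,0,-1],
    [0.002,0,0,0,0,0,-1],
    [0.002,0,0,0,0,0,-1],
    [0.002,0,0,0,0,0,-1],
    [0.002,0,0,0,0,0,-1],
    [0.002,0,0,0,0,0,-1],
    [0.002,0,0,0,0,0,-1],
    [0.002,0,0,0,0,0,-1],
  ],
)

```text
t: 22.65
tcp_pos: [0.515, 0.0194, 0.0516]
tool_rot: [0.742, 0.671, -0.001, -0.001]
force: [-4.8, -2.7, -2.3]
finger_gap: 0.27
gripper_force: 78.4
```

drive_tool(
  plan=[
    [0.002,0,0,0,0,0,-1],
    [0.002,0,0,0,0,0,-1],
    [0.002,0,0,0,0,0,-1],
    [0.002,0,0,0,0,0,-1],
    [0.002,0,0,0,0,0,-1],
    [0.002,0,0,0,0,0,-1],
    [0.002,0,0,0,0,0,-1],
    [0.001,0,0,0,0,0,-1],
    [0.001,0,0,0,0,0,-1],
  ],
)

```text
t: 23.55
tcp_pos: [0.5166, 0.0353, 0.0516]
tool_rot: [0.742, 0.671, -0.001, -0.001]
force: [-4.6, -2.3, -1.5]
finger_gap: 0.273
gripper_force: 78.4
```

```bash
python3 st.py
python3 - <<'E'
from meas import *
t=snap('top'); S=cv2.GaussianBlur(satd(t)[...,1],(0,0),.5)
np.set_printoptions(linewidth=250)
for v in (194,197,200,203,206): print(v,S[v,168:196].astype(int))
cv2.imwrite('pics/c3.png',cv2.resize(t['image'][165:240,160:300],None,fx=5,fy=5,interpolation=2)[...,::-1])
E
```

```text
F jig [-4.78 -2.11 -1.59] [0.44 0.36 0.08] tcp [-24.6 -82.5] 0.05161866652781761 23.8
194 [  5   6   4   3   3   3   3  13  79 102  96  88  85  84  85  85  85  86  88  89  91  88  88  92  90  23  10  10]
197 [  6   5   3   3   3   3   3  17  93 108  95  88  89  89  89  88  87  86  88  89  88  87  86  86  86  63  18  11]
200 [  4   5   4   3   3   3  12  70 100 101  91  87  85  86  87  87  87  87  87  88  88  89  89  88  88  89  90  62]
203 [  6   3   3   3   2   3  15  88 108 107 108 108 109 107 107 107 107 107 107 106 106 105 102 100  96  96  95  27]
206 [  4   3   3   4   3   7  42  94 107 108 109 108 108 108 109 109 108 108 108 108 108 107 108 108 109 112 100  20]
```

View pics/c3.png

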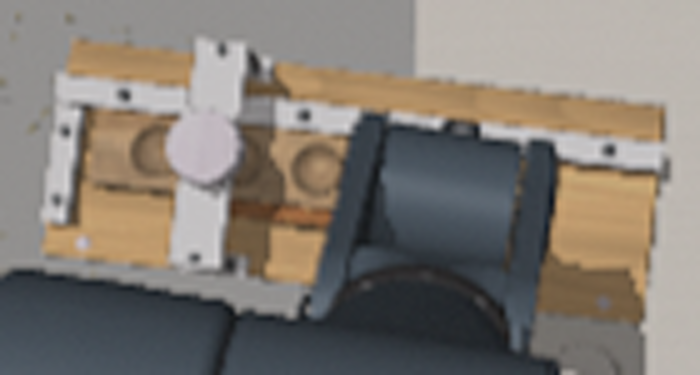

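The top view shows the mould under the bridge with its front at crop (92,150), about 7 mm short of the stop face at (80,150). It is flush with the fence, and I'll feed it slowly from here.

drive_tool(
  plan=[
    [0.001,0,0,0,0,0,-1],
    [0.001,0,0,0,0,0,-1],
    [0.001,0,0,0,0,0,-1],
    [0.001,0,0,0,0,0,-1],
    [0.001,0,0,0,0,0,-1],
    [0,0,0,0,0,0,-1],
  ],
)

```text
t: 24.5
tcp_pos: [0.5171, 0.0404, 0.0516]
tool_rot: [0.742, 0.671, -0.001, -0.001]
force: [-4.7, -2.1, -1.9]
finger_gap: 0.27
gripper_force: 78.4
```

drive_tool(
  plan=[
    [0.0005,0,0,0,0,0,-1],
    [0.0005,0,0,0,0,0,-1],
    [0,0,0,0,0,0,-1],
  ],
)

```text
t: 24.8
tcp_pos: [0.5172, 0.0413, 0.0516]
tool_rot: [0.742, 0.671, -0.001, -0.001]
force: [-5.9, -2.6, -1.4]
finger_gap: 0.268
gripper_force: 78.4
```

```bash
python3 st.py
```

```text
F jig [-4.87 -2.63 -1.64] [0.51 0.31 0.4 ] tcp [-24.6 -76.6] 0.05162070635698257 25.05
```

drive_tool(
  plan=[
    [0.0005,0,0,0,0,0,-1],
    [0.0005,0,0,0,0,0,-1],
    [0,0,0,0,0,0,-1],
  ],
)

```text
t: 25.4
tcp_pos: [0.5172, 0.0423, 0.0516]
tool_rot: [0.742, 0.671, -0.001, -0.001]
force: [-4.8, -3.3, -1.6]
finger_gap: 0.271
gripper_force: 78.4
```

drive_tool(
  plan=[
    [0.0005,0,0,0,0,0,-1],
    [0.0005,0,0,0,0,0,-1],
    [0,0,0,0,0,0,-1],
  ],
)

```text
t: 25.7
tcp_pos: [0.5174, 0.0433, 0.0516]
tool_rot: [0.742, 0.671, -0.001, -0.001]
force: [-5.4, -1.3, -1.7]
finger_gap: 0.274
gripper_force: 78.4
```

```bash
python3 st.py
```

```text
F jig [-4.66 -2.59 -1.59] [0.4  0.64 0.42] tcp [-24.6 -74.7] 0.051611378408141964 25.95
```

drive_tool(
  plan=[
    [0.0005,0,0,0,0,0,-1],
    [0.0005,0,0,0,0,0,-1],
    [0,0,0,0,0,0,-1],
  ],
)

```text
t: 26.3
tcp_pos: [0.5175, 0.0443, 0.0516]
tool_rot: [0.742, 0.671, -0.001, -0.001]
force: [-5.2, -1.8, -1.7]
finger_gap: 0.272
gripper_force: 78.4
```

```bash
python3 st.py
```

```text
F jig [-4.61 -2.77 -1.79] [0.34 0.63 0.37] tcp [-24.6 -73.6] 0.051596303074469996 26.55
```

drive_tool(
  plan=[
    [0.0005,0,0,0,0,0,-1],
    [0,0,0,0,0,0,-1],
  ],
)

```text
t: 26.8
tcp_pos: [0.5175, 0.0448, 0.0516]
tool_rot: [0.742, 0.671, -0.001, -0.001]
force: [-4.1, -3.1, -1.8]
finger_gap: 0.267
gripper_force: 78.4
```

```bash
python3 st.py
```

```text
F jig [-4.23 -2.78 -2.05] [0.32 0.49 0.29] tcp [-24.6 -73.2] 0.051588708665855826 27.05
```

drive_tool(
  plan=[
    [0.0005,0,0,0,0,0,-1],
    [0.0005,0,0,0,0,0,-1],
    [0,0,0,0,0,0,-1],
  ],
)

```text
t: 27.4
tcp_pos: [0.5176, 0.0458, 0.0516]
tool_rot: [0.742, 0.671, -0.001, -0.001]
force: [-4.9, -2.1, -1.7]
finger_gap: 0.268
gripper_force: 78.4
```

```bash
python3 st.py
```

```text
F jig [-4.56 -2.59 -1.97] [0.51 0.48 0.21] tcp [-24.6 -72.2] 0.051589358573595895 27.65
```

drive_tool(
  plan=[
    [0.0005,0,0,0,0,0,-1],
    [0.0005,0,0,0,0,0,-1],
    [0,0,0,0,0,0,-1],
  ],
)

```text
t: 28.0
tcp_pos: [0.5177, 0.0468, 0.0516]
tool_rot: [0.742, 0.671, -0.001, -0.001]
force: [-5.1, -2.1, -2.5]
finger_gap: 0.271
gripper_force: 78.4
```

```bash
python3 st.py
```

```text
F jig [-4.88 -2.98 -2.12] [0.54 0.51 0.34] tcp [-24.6 -71.2] 0.05160018416593062 28.25
```

drive_tool(
  plan=[
    [0.0005,0,0,0,0,0,-1],
    [0.0005,0,0,0,0,0,-1],
    [0,0,0,0,0,0,-1],
  ],
)

```text
t: 28.6
tcp_pos: [0.5177, 0.0469, 0.0517]
tool_rot: [0.741, 0.671, -0.001, -0.0]
force: [-4.6, -6.6, -2.2]
finger_gap: 0.273
gripper_force: 78.6
```

```bash
python3 st.py;  python3 - <<'E'
from meas import *
t=snap('top'); S=cv2.GaussianBlur(satd(t)[...,1],(0,0),.5)
np.set_printoptions(linewidth=250)
for v in (194,197,200): print(v,S[v,168:196].astype(int))
E
```

```text
F jig [-4.91 -6.57 -1.31] [0.63 0.54 0.58] tcp [-24.6 -71.1] 0.051700223520078685 28.85
194 [ 5  5  4  3  3  3  6 40 86 88 87 86 87 87 87 89 92 89 86 87 89 91 90 92 90 21  9 11]
197 [ 5  4  3  3  2  2 12 63 89 90 89 89 88 88 88 89 89 89 88 86 86 87 89 90 90 65 20 10]
200 [ 4  5  4  3  3  5 28 84 88 86 85 85 86 86 88 89 88 88 88 89 89 89 89 90 90 90 89 59]
```

drive_tool(
  plan=[
    [0.0004,0,0,0,0,0,-1],
    [0,0,0,0,0,0,-1],
    [0,0,0,0,0,0,-1],
    [0,0,0,0,0,0,-1],
    [0,0,0,0,0,0,-1],
  ],
)

```text
t: 29.45
tcp_pos: [0.5178, 0.0469, 0.0518]
tool_rot: [0.741, 0.671, -0.001, -0.0]
force: [-5.9, -8.3, -0.9]
finger_gap: 0.269
gripper_force: 78.6
```

```bash
python3 st.py
```

```text
F jig [-4.88 -8.39 -0.61] [0.4  0.37 0.33] tcp [-24.6 -71. ] 0.05173886508269045 29.7
```

drive_tool(
  plan=[
    [-0.001,-0.0007,0,0,0,0,-1],
    [-0.0005,-0.0007,0,0,0,0,-1],
    [-0.0003,-0.001,0,0,0,0,-1],
    [-0.0005,-0.001,0,0,0,0,-1],
    [-0.001,-0.002,0,0,0,0,-1],
    [-0.002,-0.003,0,0,0,0,-1],
    [-0.005,-0.003,0,0,0,0,-1],
    [0,0,0,0,0,0,-1],
  ],
)

```text
t: 30.55
tcp_pos: [0.5058, 0.0385, 0.0519]
tool_rot: [0.742, 0.67, -0.0, -0.0]
force: [-0.0, -0.3, -0.7]
finger_gap: 0.274
gripper_force: 78.7
```

```bash
python3 st.py
python3 - <<'E'
from meas import *
t=snap('top'); S=cv2.GaussianBlur(satd(t)[...,1],(0,0),.5)
np.set_printoptions(linewidth=250)
for v in (194,197,200): print(v,S[v,168:196].astype(int))
E
```

```text
F jig [ 0.37 -0.26 -0.96] [0.27 0.38 0.25] tcp [-35.  -80.1] 0.05186972372451969 30.8
194 [ 5  5  3  3  3  3  7 41 88 87 86 86 86 87 87 89 91 89 86 87 88 89 90 92 91 21  9 10]
197 [ 5  5  3  3  3  2 11 62 89 90 89 90 88 87 88 87 90 89 87 86 85 87 88 90 89 66 21 12]
200 [ 4  6  4  3  3  5 28 84 89 85 86 86 86 87 87 88 88 89 89 89 90 88 88 90 89 90 89 59]
```

drive_tool(
  plan=[
    [-0.01,0,0,0,0,0,-1],
    [-0.02,0,0,0,0,0,-1],
    [-0.025,0,0,0,0,0,-1],
    [-0.025,0,0,0,0,0,-1],
    [-0.025,0,0,0,0,0,-1],
    [-0.025,0,0,0,0,0,-1],
    [-0.02,0,-0.02,0,0,0,-1],
    [-0.01,0,-0.03,0,0,0,-1],
    [-0.01,0,-0.03,0,0,0,-1],
    [-0.01,0,-0.02,0,0,0,-1],
  ],
)

```text
t: 31.9
tcp_pos: [0.4883, -0.1415, 0.1536]
tool_rot: [0.742, 0.671, 0.0, 0.001]
force: [0.3, -0.2, -1.0]
finger_gap: 0.268
gripper_force: 78.6
```

drive_tool(
  plan=[
    [-0.022,0.01,0,0,0,0,-1],
    [-0.022,0.01,0,0,0,0,-1],
    [-0.022,0.01,0,0,0,0,-1],
    [-0.022,0.01,0,0,0,0,-1],
    [-0.022,0.01,0,0,0,0,-1],
    [-0.022,0.01,0,0,0,0,-1],
    [-0.022,0.01,0,0,0,0,-1],
    [-0.022,0.01,0,0,0,0,-1],
    [-0.005,0.01,0,0,0,0,-1],
    [0,0,0,0,0,0,-1],
  ],
)

```text
t: 32.9
tcp_pos: [0.56, -0.3312, 0.1515]
tool_rot: [0.742, 0.67, 0.0, 0.001]
force: [0.0, 0.1, -1.0]
finger_gap: 0.27
gripper_force: 78.7
```

```bash
python3 st.py
python3 - <<'E'
from h import *
t=snap('top')
cv2.imwrite('pics/c4.png',cv2.resize(t['image'][150:290,160:420],None,fx=3,fy=3,interpolation=2)[...,::-1])
E
```

```text
F jig [-0.05  0.16 -1.48] [0.29 0.26 0.32] tcp [  54.2 -440.1] 0.15158233858683492 33.15
```

View pics/c4.png

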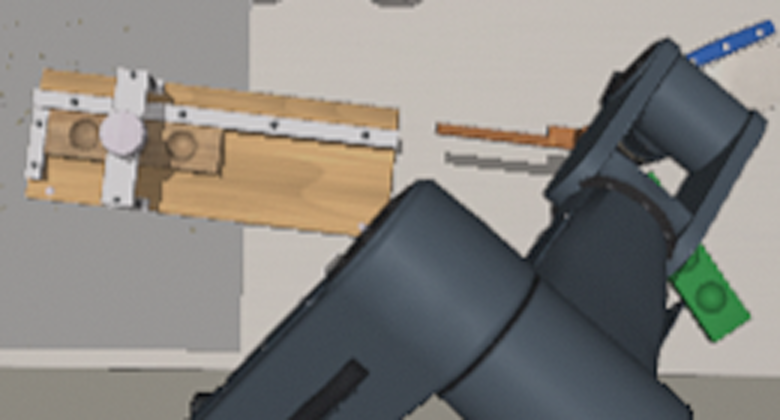

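The mould is home at crop (130,140), the stick's tongue is clear of the jig at (437,128), and the table below is free. Lowering now.

drive_tool(
  plan=[
    [0,0,0.025,0,0,0,-1],
    [0,0,0.03,0,0,0,-1],
    [0,0,0.03,0,0,0,-1],
    [0,0,0.02,0,0,0,-1],
    [0,0,0.006,0,0,0,-1],
    [0,0,0.002,0,0,0,-1],
    [0,0,0,0,0,0,-1],
  ],
)

```text
t: 33.95
tcp_pos: [0.5602, -0.3295, 0.0396]
tool_rot: [0.742, 0.671, 0.0, 0.001]
force: [0.2, -0.4, -0.5]
finger_gap: 0.269
gripper_force: 78.7
```

drive_tool(
  plan=[
    [0,0,0.001,0,0,0,-1],
    [0,0,0.001,0,0,0,-1],
    [0,0,0.0005,0,0,0,-1],
    [0,0,0,0,0,0,-1],
  ],
)

```text
t: 34.35
tcp_pos: [0.5598, -0.3293, 0.0367]
tool_rot: [0.742, 0.671, 0.0, 0.0]
force: [-0.2, 0.8, -0.8]
finger_gap: 0.271
gripper_force: 78.7
```

```bash
python3 st.py
```

```text
F jig [-0.04  0.13 -1.11] [0.21 0.65 0.31] tcp [  55.1 -440.9] 0.03635578022080584 34.6
```

drive_tool(
  plan=[
    [0,0,0.0005,0,0,0,-1],
    [0,0,0.0005,0,0,0,-1],
    [0,0,0.0005,0,0,0,-1],
    [0,0,0,0,0,0,-1],
  ],
)

```text
t: 35.05
tcp_pos: [0.5597, -0.3293, 0.0356]
tool_rot: [0.742, 0.671, 0.0, 0.0]
force: [-0.7, 0.4, 5.8]
finger_gap: 0.269
gripper_force: 79.7
```

```bash
python3 st.py
```

```text
F jig [-1.41  0.5   5.76] [0.41 0.33 0.31] tcp [  55.1 -441. ] 0.035604328350346125 35.3
```

On the table. Opening and lifting away.

drive_tool(
  plan=[
    [0,0,-0.0005,0,0,0,-0.3],
    [0,0,0,0,0,0,0],
    [0,0,0,0,0,0,0.5],
    [0,0,0,0,0,0,1],
    [0,0,0,0,0,0,1],
    [0,0,0,0,0,0,1],
    [0,0,0,0,0,0,1],
    [0,0,0,0,0,0,1],
  ],
)

```text
t: 36.15
tcp_pos: [0.5597, -0.3292, 0.0353]
tool_rot: [0.742, 0.671, 0.0, 0.0]
force: [-0.1, 0.4, 0.3]
finger_gap: 0.997
gripper_force: 0.0
```

drive_tool(
  plan=[
    [0,0,-0.01,0,0,0,1],
    [0,0,-0.02,0,0,0,1],
    [0,0,-0.03,0,0,0,1],
    [0,0,-0.04,0,0,0,1],
    [0,0,-0.04,0,0,0,1],
    [-0.04,0,-0.02,0,0,0,1],
    [-0.04,0,0,0,0,0,1],
    [-0.04,0,0,0,0,0,1],
    [-0.03,0,0,0,0,0,1],
    [0,0,0,0,0,0,1],
  ],
)

```text
t: 37.15
tcp_pos: [0.5435, -0.4835, 0.1962]
tool_rot: [0.743, 0.669, -0.001, 0.002]
force: [-0.4, -0.1, 0.4]
finger_gap: 1.0
gripper_force: 0.0
```

Run:
```python
from meas import *
t=snap('top');s=snap('side')
im=np.zeros((600,780,3),np.uint8)
im[:280]=cv2.resize(t['image'][165:258,160:420],(780,280),interpolation=2)
im[280:600,:500]=cv2.resize(s['image'][130:290,180:430],(500,320),interpolation=2)
cv2.imwrite('pics/c5.png',im[...,::-1]); print(manip.sense()['t'],manip.sense()['tcp_pos'])
S=cv2.GaussianBlur(satd(t)[...,1],(0,0),.5)
for v in (194,197,200): print(v,S[v,172:180].astype(int))
```

```text
37.25 [ 0.54413294 -0.47874607  0.19556161]
194 [ 3  3  7 40 86 87 86 86]
197 [ 3  3 13 63 89 90 90 89]
200 [ 3  4 27 83 90 86 85 87]
```

View pics/c5.png

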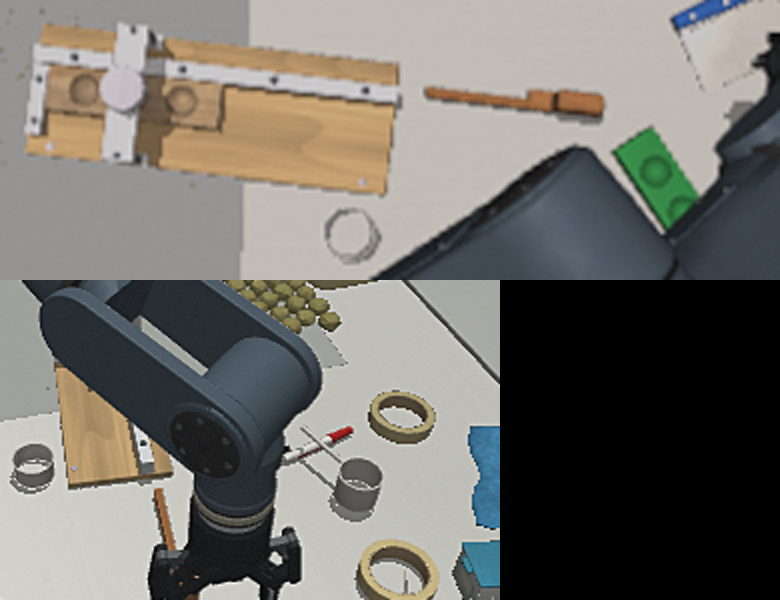

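The mould is home at (135,95) and flush with the fence. The stick lies flat and free at (515,100), and the bystanders are untouched. Handing in.

```bash
python3 -c "
from station import manip
print(manip.sign_off())"
```

```text
the job is handed in; nothing more can be done
None
```

The job is handed in, with no verdict shown: the mould is home, flush on the fence after a push of about 5.7 N on the stop, the stick lies flat on the table clear of the jig, and the other things look undisturbed.

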